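Mark a batch of square tubes on the shuttle slide

TASK

Bring the empty carrier back to the loading station (blue plate) and slide every square tube on the bench fully home into a nest of its own, any nest. Then push the carrier to the marking station (yellow plate) so that it rests in its detent with every tube still fully home, press the green start button right down, and push the carrier on to the take-off station (green plate), leaving it in its detent with all tubes fully home. Press the button only while the carrier is at the marking station, and leave the hammer, bolt bin and spray can alone.

Things in the scene. Friction and masses are not known exactly. Their poses are not given: they have to be found in the camera images.
- carrier (a joint): Carrier's travel along the slide, m: 0 = loading detent (blue plate), 0.12 = marking detent (yellow plate), 0.24 = take-off detent (green plate); grows along the slide's +y. At each a spring ball clicks into a notch: about 5 N along the slide breaks it out; left within about 6 mm of a notch, the carrier centres itself. Between notches it stays where left (about 1 N of friction).
- deck (a point): Middle of the top face of the carrier's aluminium deck, 45 mm above the bench, level with the nest floors. x points along the nests from their mouths (robot's side) to the end stop, y along the slide towards take-off, z up. The deck reaches from x = -53 (before it an entry ramp) to +57 mm, y = +-117 mm, and carries four nests between blue walls. Carrier 1.3 kg.
- handle (a point): Centre of the top of the red handle fin on the carrier, 73 mm above the deck; 40 mm along x, 16 mm thick along y (the slide), standing 38 mm over the steel strap. Pinch it from above to move the carrier. Axes as deck.
- slide: Fixed grey slide base, 180 x 520 mm (x -70 to +110, y +-260 mm), origin on the bench under mid-travel; y along the rails to take-off, x away from the robot. Carrier's middle: y = joint value - 0.12 m. A red pointer at the carrier's rear edge shows its station: blue, yellow or green plate. A yellow marking unit 112 mm high stands at the middle behind the rails, from x = +115 mm.
- start (a joint): Travel of the marking unit's green start button, m: 0 = up, 0.006 = fully down (about 5 N); springs back.
- start_top (a point): Middle of the top of the green round start button (36 mm across) in its yellow housing, to be pressed straight down. It may stand left or right of the slide.
- boltbin: Blue open plastic bin 100 x 80 x 50 mm, origin under its centre. A bystander.
- hammer: Hammer lying on the bench, a bystander; origin at its underside.
- spray: Spray can, 60 mm across, 170 mm high, a bystander; origin under its base.
- nest1 (a point): Mouth of nest 1 of the carrier (1 to 4 from -y to +y of the slide, 58 mm apart), mid-width, on its floor. Axes as deck: x points into the nest. 28 mm wide, 30 mm high inside; a 12 mm high stop 80 mm from the mouth; a steel strap roofs the first 47 mm, then it is open above. Strap top 35 mm above the floor, its turned-up lip 43 mm.
- tube1: Steel square tube, 140 mm long (x axis), 25 x 25 mm, about 0.2 kg, lying on the bench, both ends alike. Origin at the middle of its underside as first laid. Fully home in a nest its origin is 25 mm short of deck along x and 60 mm of tube stands out of the mouth. May be absent (None from the start): three or four are there.
- nest2 (a point): Mouth of nest 2 of the carrier (1 to 4 from -y to +y of the slide, 58 mm apart), mid-width, on its floor. Axes as deck: x points into the nest. Size and strap as nest1. The walls between the nests are 30 mm thick with noses rounded to 15 mm radius, which begin 15 mm before the mouth.
- tube2: Steel square tube, 140 mm long (x axis), 25 x 25 mm, about 0.2 kg, lying on the bench, both ends alike. Origin at the middle of its underside as first laid. Fully home in a nest its origin is 25 mm short of deck along x and 60 mm of tube stands out of the mouth. May be absent (None from the start): three or four are there.
- nest3 (a point): Mouth of nest 3 of the carrier (1 to 4 from -y to +y of the slide, 58 mm apart), mid-width, on its floor. Axes as deck: x points into the nest. Size and strap as nest1. The level floor begins 18 mm before the mouth; in front of it an entry ramp rises 9 mm over 15 mm.
- tube3: Steel square tube, 140 mm long (x axis), 25 x 25 mm, about 0.2 kg, lying on the bench, both ends alike. Origin at the middle of its underside as first laid. Fully home in a nest its origin is 25 mm short of deck along x and 60 mm of tube stands out of the mouth. May be absent (None from the start): three or four are there.
- nest4 (a point): Mouth of nest 4 of the carrier (1 to 4 from -y to +y of the slide, 58 mm apart), mid-width, on its floor. Axes as deck: x points into the nest. Size and strap as nest1. The outermost wall is 16 mm thick, nose radius 8 mm.
- tube4: Steel square tube, 140 mm long (x axis), 25 x 25 mm, about 0.2 kg, lying on the bench, both ends alike. Origin at the middle of its underside as first laid. Fully home in a nest its origin is 25 mm short of deck along x and 60 mm of tube stands out of the mouth. May be absent (None from the start): three or four are there.
There are look-alikes about, which are no part of the job. What is meant by the part that bears start is not turquoise, and is the larger of those in its own colour.

How it is judged:
By the outcome, as a careful person would: the job done as asked, in the order asked, and still so for the second after the job is handed in, with the robot touching nothing.
Of tube1, tube2, tube3, tube4 only 3 to 4 are there at a start; the rules pass over those that are not, and their reading is None.
At some moment in a run one of tube1, tube2, tube3, tube4 may be knocked a few centimetres aside while the robot is not near it.
Once in a run the grip may slacken for a moment while it holds something.
It also fails if it takes over 192 s, if anything falls off the work surface, if the arm or the gripper's body presses on something with over 40 N, if the wrist force passes 120 N, or if a joint passes its speed limit or range.

ROBOT

A 6-joint arm with a two-finger parallel gripper is mounted at the origin on the work surface. World frame = base frame: x ahead of the robot, y to its left, z up, the work surface at z = 0. Lengths are in m, angles in rad, forces in N, time in s.
With the tool pointing down it reaches from about 0.225 to 0.875 m from the base axis. Payload 3.4 kg.
Tool frame: the origin (TCP) lies on the mounting face of the last link; the fingertips stand 173 mm ahead of it and the grasp point (between the pads) lies 155 mm ahead of it; z points along the fingers, y is the line along which they close (so a half turn about z gives the same grasp; the last joint's range is limited). The gripper opens to 85 mm and grips with 20 to 120 N. Pads are 22 mm wide; open, the fingers measure 114 mm over their backs; the gripper's body (76 mm by 85 mm) begins 54 mm behind the grasp point. The pads swing forward as they close: fully open they stand 13 mm farther back than shut.
Start: joints at [1.017, 0.276, 1.505, -0, 1.361, -0.121], TCP at [0.241, 0.522, 0.405] pointing down, gripper open.
Joint ranges: [-2.89, 2.89], [-0.75, 2.08], [0.22, 2.7], [-1.18, 4.32], [0.11, 2.71], [-2.7, 2.7]. Speed limits (rad/s): [2.57, 2.57, 3.14, 3.14, 3.14, 3.14].

INTERFACE

Orientations are given as a unit quaternion [x, y, z, w].
In Python, from bench import telemetry, eyes, arm gives the robot as it stands. The module is installed in compiled form; this text tells all that it offers.
- The arm moves only by the tool jog_arm, never from a script. Its argument "targets" is a list of rows, each a list of 7 numbers: the shift along the tool's x, y, z each as a share of 0.1 m, from -1 to 1, then the turn, a rotation vector about the tool's x, y, z each as a share of 360 degrees, from -1 to 1, then the opening, from 0 (shut) to 1 (fully open). In form: [[tx, ty, tz, rx, ry, rz, hand], ...]. A call has 1 to 20 rows; each row is the pose to reach, as a shift and turn from the pose commanded when the call began, along the tool's axes at that moment, turning the shorter way round; what a row does not reach only later rows make up. A row lasts 1/8 s, in which the tool goes at most 62.5 mm and 10.7 degrees, less where a joint would pass 70% of its speed; a pose out of reach is approached as far as the arm can. A call with a number of a shift or a turn outside -1 to 1 is refused whole. A call with a gripper value outside its range is refused whole. The fingers move at their own pace and stop on an object; "force" is the grip in N (left out, the last holds). Time passes only in rows, so rows that repeat a pose let the fingers close. It gives the time, the measured TCP pose, the force, the opening and the grip force at its end, in the units of the state.
- telemetry.state(): the state, without advancing time (a new reading comes with each control period).
- eyes.get_image(name): name is "side" or "top"; returns a dict with "color" (420x560x3 uint8, red, green, blue), "fx", "fy", "cx", "cy" (pixels), "dist" ([k1, k2, p1, p2, k3] as OpenCV has them; the pictures are not rectified), "R" (3x3) and "t" (3): a world point X has camera coordinates R X + t. Camera axes: x right, y down, z forward; pixel columns grow to the right and rows downward; lengths in m; the calibration is good to about 2 mm. A picture is of the moment at which its call begins. There is no depth.
- arm.finish_job(): hands the job in; it is judged then, once.
The state is a dict: "time_s": time; "qpos": joint angles; "joint_velocities": joint speeds; "effort": joint torques, N m; "eef_pos": TCP position; "ee_rot": TCP orientation; "contact_force": force on the tool from outside, world axes, zero at the start; "torque": the same for the moment, N m; "width": finger opening in m; "finger_force": force on a finger pad.
Only numpy, scipy, OpenCV 4.12 (cv2) and the standard library are available. Lean on these libraries where they do the work, as an engineer would, in place of code of your own. Each camera call takes 0.05 s, during which the arm holds its last target. There are 200 camera calls.

## Working session

There is one attempt and no reset: what is moved stays moved. The work goes in short steps, Python scripts to look and compute and a tool call to move; the robot and the scene stay as the last step left them, time stands still between calls to the robot, and variables do not carry over. Pictures are saved under pics/ and viewed, at most 14 in all, crops included, and the job is handed in when it is done.

Besides the shell and the picture viewer there is one more tool, called after ">>>" in YAML: its name, and indented under it one key for each argument. jog_arm: Moves the arm, as the interface text tells. Shift numbers are shares of 0.1 m and turn numbers shares of 360 degrees, none past 1 either way. Its arguments: {"type":"object","properties":{"targets":{"type":"array"},"force":{"type":"number"}},"required":["targets"]}

```bash
mkdir -p pics
cat > h.py <<'E'
from bench import telemetry, eyes, arm
import numpy as np, cv2
from scipy.spatial.transform import Rotation as Ro
def snap(n,fn):
    im=eyes.get_image(n); cv2.imwrite('pics/'+fn,im['color'][:,:,::-1])
    np.save('pics/%s.npy'%n,im,allow_pickle=True); return im
def load(n): return np.load('pics/%s.npy'%n,allow_pickle=True).item()
def K(im): return np.array([[im['fx'],0,im['cx']],[0,im['fy'],im['cy']],[0,0,1]])
def w(im,uv,z):
    p=cv2.undistortPoints(np.array(uv,float).reshape(-1,1,2),K(im),np.array(im['dist'])).reshape(-1,2)
    R=np.array(im['R']);t=np.array(im['t']);c=-R.T@t
    d=np.c_[p,np.ones(len(p))]@R
    z=np.broadcast_to(z,len(p))
    return c+d*((z-c[2])/d[:,2])[:,None]
def px(im,X):
    return cv2.projectPoints(np.array(X,float).reshape(-1,1,3),cv2.Rodrigues(np.array(im['R']))[0],np.array(im['t']),K(im),np.array(im['dist']))[0].reshape(-1,2)
def st():
    s=telemetry.state();print({k:np.round(s[k],4).tolist() for k in ('time_s','eef_pos','ee_rot','contact_force','width','finger_force','qpos')});return s
E
python3 - <<'E'
from h import *
for n in('top','side'):
    im=snap(n,n+'0.png');print(n,im['fx'],-np.array(im['R']).T@np.array(im['t']),np.round(im['R'],2).tolist())
    c=cv2.imread('pics/%s0.png'%n);cv2.imwrite('pics/%s0b.png'%n,cv2.resize(c,(800,600),interpolation=cv2.INTER_CUBIC))
s=st()
E
```

```text
top 522.0172200851498 [0.22089491 0.02268858 1.68526836] [[0.0, -1.0, 0.01], [-0.99, -0.01, -0.15], [0.15, -0.01, -0.99]]
side 441.76516531611503 [0.10248327 0.93796735 0.64783201] [[-0.93, -0.37, -0.0], [-0.17, 0.44, -0.88], [0.33, -0.82, -0.47]]
{'time_s': 0.1, 'eef_pos': [0.2411, 0.5218, 0.4039], 'ee_rot': [0.2147, 0.9767, -0.0008, -0.0003], 'contact_force': [-0.7001, -0.5056, -0.6889], 'width': 0.0852, 'finger_force': 0.0, 'qpos': [1.017, 0.2765, 1.506, -0.0, 1.3607, -0.121]}
```

View pics/top0b.png

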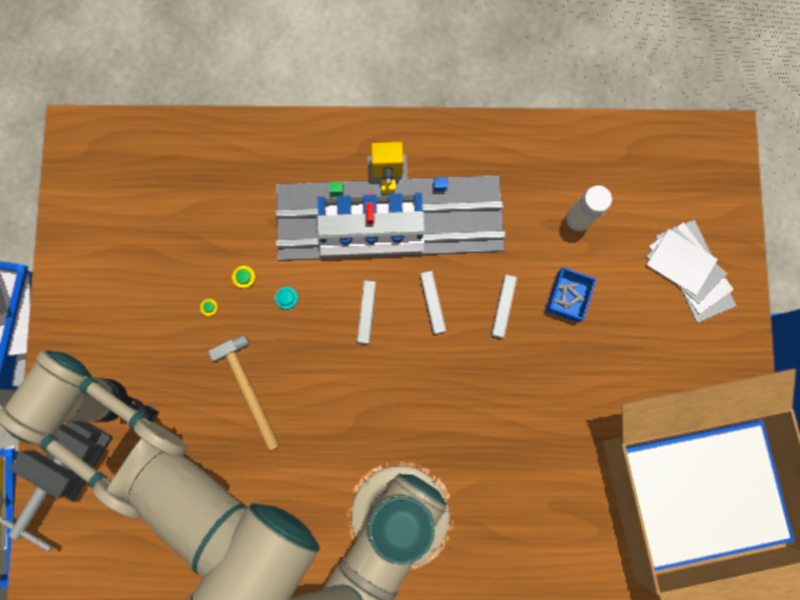

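View pics/side0b.png

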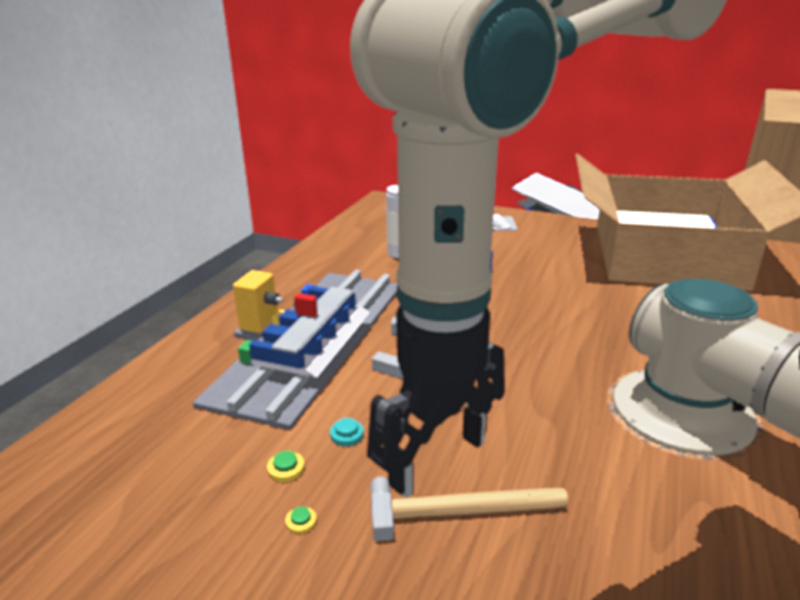

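The top view shows three tubes at about (367,312), (432,302) and (505,306), the carrier at about (370,225) between marking and take-off, and the larger green button at (243,276). In the side view, the hammer and smaller look-alike sit near the robot. I'll enlarge the work area.

Run:
```python
import cv2
c=cv2.imread('pics/top0.png')
cv2.imwrite('pics/topc.png',cv2.resize(c[115:250,185:375],None,fx=4.2,fy=4.2,interpolation=cv2.INTER_CUBIC))
```

```text
(no output)
```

View pics/topc.png

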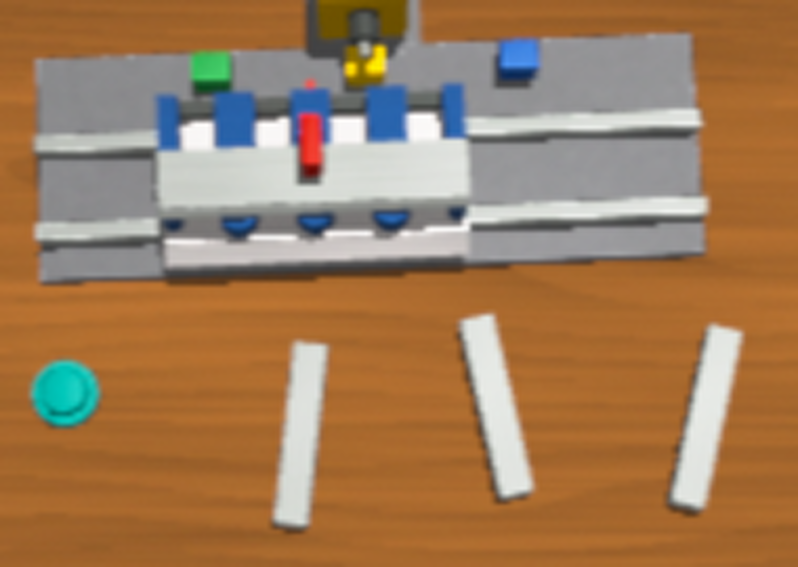

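The enlarged crop shows the slide corners at (36,60), (691,34), (704,256) and (40,283). The handle is at about (311,145), and the tubes' corners are clear.

Run:
```python
from h import *
im=load('top')
c=lambda L:(np.array(L,float)+.5)/4.2-.5+[185,115]
np.set_printoptions(precision=4,suppress=True)
S=w(im,c([(36,60),(691,34),(704,256),(40,283)]),0.008);print('slide',S[:,:2],'mean',S.mean(0),'yawdeg',[np.degrees(np.arctan2(-(a-b)[0],(a-b)[1])) for a,b in((S[0],S[1]),(S[3],S[2]))])
print('size',np.linalg.norm(S[0]-S[1]),np.linalg.norm(S[0]-S[3]),np.linalg.norm(S[1]-S[2]))
H=w(im,c([(302,115),(319,114),(321,150),(303,150)]),.118);print('handle top',H[:,:2])
D=w(im,c([(158,153),(468,140),(470,196),(161,209)]),.08);print('strap',D[:,:2])
for L in ([(293,342),(328,346),(308,530),(273,524)],[(460,321),(494,314),(534,490),(498,500)],[(709,325),(742,332),(705,513),(669,505)]):
    T=w(im,c(L),.025);a=(T[0]+T[1]-T[2]-T[3])/2
    print('tube',T.mean(0)[:2],'len',np.linalg.norm(a),'w',np.linalg.norm(T[1]-T[0]),'yaw',np.degrees(np.arctan2(a[1],a[0])))
B=w(im,[(243*.7,276*.7)],.03);print('button',B)
R=Ro.from_quat(telemetry.state()['ee_rot']).as_matrix();print(R)
```

```text
slide [[ 0.7447  0.2922]
 [ 0.7696 -0.2277]
 [ 0.5892 -0.2348]
 [ 0.5645  0.2838]] mean [0.667  0.0284 0.008 ] yawdeg [np.float64(2.7432243287118525), np.float64(2.7197946482157476)]
size 0.5204986712936479 0.18037321679820406 0.18059209282818647
handle top [[0.6695 0.0772]
 [0.6704 0.0647]
 [0.643  0.0629]
 [0.6429 0.0762]]
strap [[ 0.6502  0.1866]
 [ 0.6617 -0.0469]
 [ 0.6184 -0.0484]
 [ 0.6069  0.1835]]
tube [0.4439 0.0788] len 0.14174394791243647 w 0.027093084782533017 yaw -5.5780905626731965
tube [ 0.4673 -0.0708] len 0.14037493164935994 w 0.02681862074134159 yaw 12.114438177206086
tube [ 0.4585 -0.2317] len 0.1434168787926176 w 0.025933932333691675 yaw -12.898054359872752
button [[0.5228 0.3567 0.03  ]]
[[-0.9078  0.4194 -0.0009]
 [ 0.4194  0.9078 -0.0014]
 [ 0.0002 -0.0016 -1.    ]]
```

```bash
cat >> h.py <<'E'
O=np.array([.647,.0274]); YAW=np.radians(2.73)
def S2W(x,y,z): return np.array([O[0]+x*np.cos(YAW)-y*np.sin(YAW),O[1]+x*np.sin(YAW)+y*np.cos(YAW),z])
def W2S(p):
    d=np.array(p[:2])-O; return np.array([d[0]*np.cos(YAW)+d[1]*np.sin(YAW),-d[0]*np.sin(YAW)+d[1]*np.cos(YAW),p[2]])
def Rp(psi): return np.array([[-np.cos(psi),-np.sin(psi),0],[-np.sin(psi),np.cos(psi),0],[0,0,-1]])
def plan(*wps,start=None):
    """wps: (grasp xyz world, psi deg); prints shares for one or more calls each"""
    s=telemetry.state();R=Ro.from_quat(s['ee_rot']).as_matrix();p=np.array(s['eef_pos'])
    for g,psi in wps:
        T=Rp(np.radians(psi));t=np.array(g)-T[:,2]*.155
        r=Ro.from_matrix(R.T@T).as_rotvec()/2/np.pi
        while True:
            d=R.T@(t-p)/.1;n=np.ceil(np.abs(d).max()-1e-3);k=d/max(n,1)
            print('call',np.round(k,3),'rot',np.round(r,4));p=p+R@k*.1;R=R@Ro.from_rotvec(r*2*np.pi).as_matrix();r=r*0
            if n<=1:break
def now(): 
    s=telemetry.state();R=Ro.from_quat(s['ee_rot']).as_matrix();g=np.array(s['eef_pos'])+R[:,2]*.155
    print('t',round(s['time_s'],2),'grasp W',np.round(g,4),'S',np.round(W2S(g),4),'psi',round(np.degrees(np.arctan2(-R[1,0],-R[0,0])),2),'tilt',np.round(R[2,:2],4),'F',np.round(s['contact_force'],1),'w',round(s['width'],4),'ff',round(s['finger_force'],1))
E
python3 - <<'E'
from h import *
now(); plan((S2W(.005,.042,.19),2.73),(S2W(.005,.042,.105),2.73))
E
```

```text
t 0.1 grasp W [0.2409 0.5216 0.2489] S [-0.3821  0.513   0.2489] psi -24.8 tilt [ 0.0002 -0.0016] F [-0.7 -0.5 -0.7] w 0.0852 ff 0.0
call [-0.935 -0.398  0.099] rot [-0.0002 -0.0001 -0.0765]
call [-0.806 -0.982  0.123] rot [-0. -0. -0.]
call [-0.806 -0.982  0.123] rot [-0. -0. -0.]
call [-0.806 -0.982  0.123] rot [-0. -0. -0.]
call [-0.806 -0.982  0.123] rot [-0. -0. -0.]
call [-0.    0.    0.85] rot [0. 0. 0.]
```

>>> jog_arm:
  targets:
    - [-0.935, -0.398, 0.1, 0, 0, -0.0765, 1]
    - [-0.935, -0.398, 0.1, 0, 0, -0.0765, 1]
    - [-0.935, -0.398, 0.1, 0, 0, -0.0765, 1]
    - [-0.935, -0.398, 0.1, 0, 0, -0.0765, 1]

```text
time_s: 0.6
eef_pos: [0.3096, 0.4462, 0.3943]
ee_rot: [-0.023, 1.0, -0.0, -0.0]
contact_force: [0.5, 0.7, -0.3]
width: 0.0855
finger_force: 0.0
```

>>> jog_arm:
  targets:
    - [-0.4, -0.5, 0.06, 0, 0, 0, 1]
    - [-0.8, -0.98, 0.12, 0, 0, 0, 1]
    - [-0.8, -0.98, 0.12, 0, 0, 0, 1]

```text
time_s: 0.98
eef_pos: [0.3959, 0.3505, 0.3821]
ee_rot: [-0.021, 1.0, -0.001, -0.0]
contact_force: [0.2, 0.5, 0.7]
width: 0.0855
finger_force: 0.0
```

>>> jog_arm:
  targets:
    - [-0.4, -0.5, 0.06, 0, 0, 0, 1]
    - [-0.8, -0.98, 0.12, 0, 0, 0, 1]
    - [-0.8, -0.98, 0.12, 0, 0, 0, 1]

```text
time_s: 1.35
eef_pos: [0.4804, 0.2571, 0.3701]
ee_rot: [-0.021, 1.0, -0.0, 0.0]
contact_force: [-0.5, 0.9, 0.9]
width: 0.0852
finger_force: 0.0
```

>>> jog_arm:
  targets:
    - [-0.4, -0.5, 0.06, 0, 0, 0, 1]
    - [-0.8, -0.98, 0.12, 0, 0, 0, 1]
    - [-0.8, -0.98, 0.12, 0, 0, 0, 1]

```text
time_s: 1.72
eef_pos: [0.565, 0.1636, 0.358]
ee_rot: [-0.022, 1.0, -0.0, 0.0]
contact_force: [-0.3, 0.1, 0.1]
width: 0.0854
finger_force: 0.0
```

>>> jog_arm:
  targets:
    - [-0.4, -0.5, 0.06, 0, 0, 0, 1]
    - [-0.8, -0.98, 0.12, 0, 0, 0, 1]
    - [-0.8, -0.98, 0.12, 0, 0, 0, 1]
    - [-0.8, -0.98, 0.12, 0, 0, 0, 1]

```text
time_s: 2.22
eef_pos: [0.647, 0.0724, 0.3464]
ee_rot: [-0.024, 1.0, 0.001, -0.001]
contact_force: [0.3, 0.2, -1.1]
width: 0.0853
finger_force: 0.0
```

Run:
```python
from h import *
now(); plan((S2W(.005,.042,.105),2.73))
```

```text
t 2.23 grasp W [0.6467 0.0726 0.1914] S [0.0019 0.0452 0.1914] psi 2.77 tilt [0.0017 0.0017] F [ 0.3  0.2 -1.1] w 0.0853 ff 0.0
call [-0.03  -0.03   0.864] rot [ 0.0003 -0.0003  0.0001]
```

>>> jog_arm:
  targets:
    - [-0.03, -0.03, 0.43, 0, 0, 0, 1]
    - [-0.03, -0.03, 0.86, 0, 0, 0, 1]
    - [-0.03, -0.03, 0.86, 0, 0, 0, 0.5]
    - [-0.03, -0.03, 0.86, 0, 0, 0, 0]
    - [-0.03, -0.03, 0.86, 0, 0, 0, 0]
    - [-0.03, -0.03, 0.86, 0, 0, 0, 0]
    - [-0.03, -0.03, 0.86, 0, 0, 0, 0]
    - [-0.03, -0.03, 0.86, 0, 0, 0, 0]
    - [-0.03, -0.03, 0.86, 0, 0, 0, 0]
  force: 40

```text
time_s: 3.35
eef_pos: [0.6514, 0.0677, 0.2629]
ee_rot: [-0.024, 1.0, 0.0, 0.002]
contact_force: [-0.7, 2.4, 6.4]
width: 0.0153
finger_force: 41.4
```

Run:
```python
from h import *
now()
```

```text
t 3.35 grasp W [0.6519 0.0678 0.108 ] S [0.0069 0.0402 0.108 ] psi 2.73 tilt [-0.0036  0.0006] F [-0.7  2.4  6.4] w 0.0153 ff 41.4
```

>>> jog_arm:
  targets:
    - [0, -0.2, 0, 0, 0, 0, 0]
    - [0, -0.4, 0, 0, 0, 0, 0]
    - [0, -0.6, 0, 0, 0, 0, 0]
    - [0, -0.8, 0, 0, 0, 0, 0]
    - [0, -0.8, 0, 0, 0, 0, 0]

```text
time_s: 3.98
eef_pos: [0.6554, -0.0145, 0.2629]
ee_rot: [-0.023, 1.0, -0.001, 0.002]
contact_force: [-0.5, -0.9, 5.9]
width: 0.0155
finger_force: 41.4
```

>>> jog_arm:
  targets:
    - [0, -0.2, 0, 0, 0, 0, 0]
    - [0, -0.4, 0, 0, 0, 0, 0]
    - [0, -0.6, 0, 0, 0, 0, 0]
    - [0, -0.81, 0, 0, 0, 0, 0]
    - [0, -0.81, 0, 0, 0, 0, 0]
    - [0, -0.81, 0, 0, 0, 0, 0]

```text
time_s: 4.72
eef_pos: [0.6593, -0.0939, 0.263]
ee_rot: [-0.024, 1.0, -0.0, 0.002]
contact_force: [-0.2, -0.5, 5.6]
width: 0.0156
finger_force: 42.1
```

Run:
```python
from h import *
now()
```

```text
t 4.72 grasp W [ 0.6599 -0.094   0.108 ] S [ 0.0071 -0.1219  0.108 ] psi 2.71 tilt [-0.004 -0.001] F [-0.2 -0.5  5.6] w 0.0156 ff 42.1
```

>>> jog_arm:
  targets:
    - [0, 0, 0, 0, 0, 0, 1]
    - [0, 0, 0, 0, 0, 0, 1]
    - [0, 0, 0, 0, 0, 0, 1]
    - [0, 0, -0.5, 0, 0, 0, 1]
    - [0, 0, -1, 0, 0, 0, 1]

```text
time_s: 5.35
eef_pos: [0.6585, -0.0932, 0.3608]
ee_rot: [-0.024, 1.0, 0.0, -0.001]
contact_force: [0.2, -0.1, 0.2]
width: 0.0855
finger_force: 0.0
```

>>> jog_arm:
  targets:
    - [0.5, 0.5, 0, 0, 0, 0, 1]
    - [1, 1, 0, 0, 0, 0, 1]
    - [1, 1, 0, 0, 0, 0, 1]

```text
time_s: 5.72
eef_pos: [0.5509, 0.0039, 0.3607]
ee_rot: [-0.025, 1.0, 0.001, -0.001]
contact_force: [-0.1, -0.7, 0.8]
width: 0.0854
finger_force: 0.0
```

>>> jog_arm:
  targets:
    - [0, 0.5, 0, 0, 0, 0, 1]
    - [0.5, 1, 0, 0, 0, 0, 1]
    - [1, 1, 0, 0, 0, 0, 1]

```text
time_s: 6.1
eef_pos: [0.4493, 0.0987, 0.3605]
ee_rot: [-0.025, 1.0, 0.0, 0.001]
contact_force: [0.5, -1.5, 0.9]
width: 0.0854
finger_force: 0.0
```

>>> jog_arm:
  targets:
    - [0, 0.5, 0, 0, 0, 0, 1]
    - [0, 1, 0, 0, 0, 0, 1]
    - [0, 1, 0, 0, 0, 0, 1]

```text
time_s: 6.48
eef_pos: [0.4447, 0.1993, 0.3608]
ee_rot: [-0.026, 1.0, 0.001, 0.001]
contact_force: [-0.0, -0.8, -0.6]
width: 0.0853
finger_force: 0.0
```

Run:
```python
from h import *
now(); im=snap('top','top1.png')
c=cv2.imread('pics/top1.png')
cv2.imwrite('pics/top1c.png',cv2.resize(c[115:250,185:375],None,fx=4.2,fy=4.2,interpolation=cv2.INTER_CUBIC))
```

```text
t 6.47 grasp W [0.4449 0.1994 0.2058] S [-0.1936  0.1815  0.2058] psi 2.99 tilt [-0.0013  0.001 ] F [-0.  -0.8 -0.6] w 0.0853 ff 0.0
```

View pics/top1c.png

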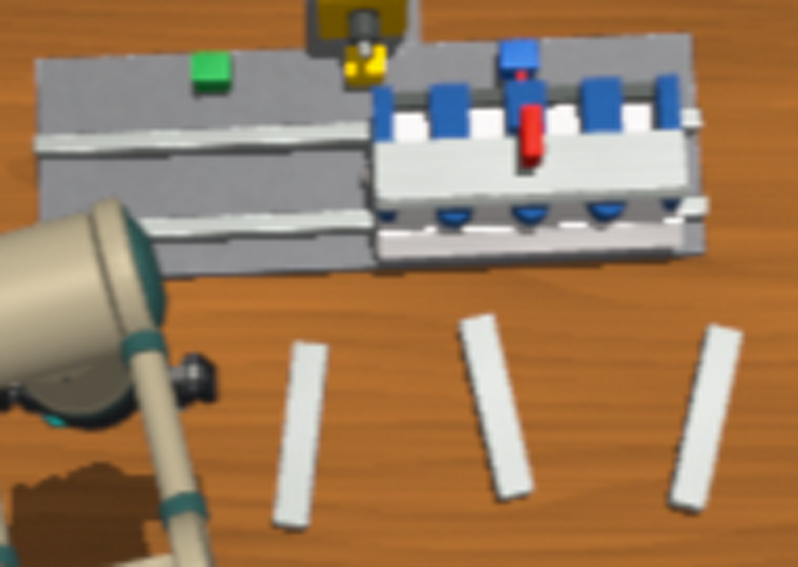

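The carrier's pointer is now at the blue plate, (521,75), and the handle's rear edge is at (522–541,104). The tubes haven't moved.

Run:
```python
from h import *
im=load('top')
c=lambda L:(np.array(L,float)+.5)/4.2-.5+[185,115]
for n,L,z in (('handle',[(522,105),(541,104),(543,140),(524,141)],.118),('strap',[(374,146),(684,131),(687,190),(377,202)],.08),('noses',[(454,212),(530,208),(605,204)],.075)):
    P=w(im,c(L),z);S=np.array([W2S(p) for p in P]);print(n,np.round(S[:,:2],4).tolist(),np.round(S.mean(0),4))
# tube A: grasp 50 mm behind centre toward robot
for t,y in (((.4439,.0788),-5.58),((.4673,-.0708),12.11),((.4585,-.2317),-12.9)):
    a=np.radians(y);print(np.array(t)-.045*np.array([np.cos(a),np.sin(a)]))
print('A');plan(((.3991,.0832-.002,.10),-5.6),((.3991,.0832-.002,.021),-5.6))
```

```text
handle [[0.0258, -0.114], [0.026, -0.1281], [-0.0014, -0.1281], [-0.0016, -0.114]] [ 0.0122 -0.121   0.118 ]
strap [[0.0094, -0.0039], [0.0115, -0.2385], [-0.0343, -0.2378], [-0.0339, -0.0043]] [-0.0118 -0.1211  0.08  ]
noses [[-0.0428, -0.062], [-0.0421, -0.1194], [-0.0414, -0.1761]] [-0.0421 -0.1191  0.075 ]
[0.39911324 0.0831756 ]
[ 0.4233014  -0.08024051]
[ 0.41463575 -0.22165374]
A
call [ 0.258 -0.571  0.528] rot [-0.0001  0.0001  0.0237]
call [ 0.171 -0.603  0.528] rot [-0.  0.  0.]
call [-0.    0.    0.79] rot [-0. -0.  0.]
```

>>> jog_arm:
  targets:
    - [0.26, -0.57, 0.53, 0, 0, 0.0237, 1]
    - [0.26, -0.57, 0.53, 0, 0, 0.0237, 1]
    - [0.26, -0.57, 0.53, 0, 0, 0.0237, 1]

```text
time_s: 6.9
eef_pos: [0.4209, 0.1369, 0.3068]
ee_rot: [0.052, 0.999, -0.001, -0.001]
contact_force: [0.3, 0.1, 0.5]
width: 0.085
finger_force: 0.0
```

>>> jog_arm:
  targets:
    - [0.17, -0.6, 0.53, 0, 0, 0, 1]
    - [0.17, -0.6, 0.53, 0, 0, 0, 1]
    - [0.17, -0.6, 0.53, 0, 0, 0, 1]

```text
time_s: 7.28
eef_pos: [0.3988, 0.0799, 0.2547]
ee_rot: [0.052, 0.999, 0.0, -0.0]
contact_force: [0.7, 0.6, 0.3]
width: 0.0858
finger_force: 0.0
```

Run:
```python
from h import *
now();plan(((.3991,.0832-.002,.021),-5.6))
```

```text
t 7.28 grasp W [0.3988 0.0799 0.0997] S [-0.2454  0.0643  0.0997] psi -5.93 tilt [0.0001 0.0001] F [0.7 0.6 0.3] w 0.0858 ff 0.0
call [-0.002  0.013  0.787] rot [ 0.     -0.     -0.0009]
```

>>> jog_arm:
  targets:
    - [0, 0.01, 0.4, 0, 0, -0.001, 1]
    - [0, 0.01, 0.79, 0, 0, -0.001, 1]
    - [0, 0.01, 0.79, 0, 0, -0.001, 1]
    - [0, 0.01, 0.79, 0, 0, -0.001, 0]
    - [0, 0.01, 0.79, 0, 0, -0.001, 0]
    - [0, 0.01, 0.79, 0, 0, -0.001, 0]
    - [0, 0.01, 0.79, 0, 0, -0.001, 0]
    - [0, 0.01, 0.79, 0, 0, -0.001, 0]
    - [0, 0.01, 0.79, 0, 0, -0.001, 0]
  force: 80

```text
time_s: 8.4
eef_pos: [0.3989, 0.0818, 0.1769]
ee_rot: [0.047, 0.999, 0.0, 0.001]
contact_force: [-1.2, 0.0, 9.3]
width: 0.0235
finger_force: 78.9
```

Run:
```python
from h import *
now()
yc=-.1215
y4=yc+.087
# tube front = grasp+.115 ; approach front at deck x -.085 -> grasp -.2
plan((S2W(-.20,y4,.075),2.73),(S2W(-.075,y4,.072),2.73))
```

```text
t 8.4 grasp W [0.3992 0.0818 0.0219] S [-0.2449  0.0662  0.0219] psi -5.43 tilt [-0.0025  0.0006] F [-1.2  0.   9.3] w 0.0235 ff 78.9
call [-0.592 -0.932 -0.53 ] rot [ 0.0001  0.0004 -0.0227]
call [-0.625  0.     0.015] rot [ 0. -0.  0.]
call [-0.625  0.     0.015] rot [ 0. -0.  0.]
```

>>> jog_arm:
  targets:
    - [0, 0, -0.27, 0, 0, 0, 0]
    - [0, 0, -0.53, 0, 0, 0, 0]
    - [-0.3, -0.45, -0.53, 0, 0, -0.0227, 0]
    - [-0.59, -0.93, -0.53, 0, 0, -0.0227, 0]
    - [-0.59, -0.93, -0.53, 0, 0, -0.0227, 0]
    - [-0.59, -0.93, -0.53, 0, 0, -0.0227, 0]

```text
time_s: 9.15
eef_pos: [0.4474, -0.0165, 0.2284]
ee_rot: [-0.023, 1.0, 0.0, -0.001]
contact_force: [-0.8, -0.2, -2.7]
width: 0.0237
finger_force: 83.1
```

Run:
```python
from h import *
now()
y4=-.1215+.087
plan((S2W(-.15,y4,.0695),2.73),(S2W(-.070,y4,.0695),2.73))
```

```text
t 9.15 grasp W [ 0.4471 -0.0163  0.0734] S [-0.2018 -0.0341  0.0734] psi 2.67 tilt [0.0022 0.001 ] F [-0.8 -0.2 -2.7] w 0.0237 ff 83.1
call [-0.515 -0.001  0.038] rot [ 0.0002 -0.0004 -0.0002]
call [-0.8 -0.  -0. ] rot [ 0. -0.  0.]
```

>>> jog_arm:
  targets:
    - [-0.2, 0, 0.04, 0, 0, 0, 0]
    - [-0.35, 0, 0.04, 0, 0, 0, 0]
    - [-0.45, 0, 0.04, 0, 0, 0, 0]
    - [-0.55, 0, 0.04, 0, 0, 0, 0]
    - [-0.65, 0, 0.04, 0, 0, 0, 0]
    - [-0.75, 0, 0.04, 0, 0, 0, 0]
    - [-0.75, 0, 0.04, 0, 0, 0, 0]

```text
time_s: 10.02
eef_pos: [0.5241, -0.013, 0.2248]
ee_rot: [-0.024, 1.0, -0.0, 0.001]
contact_force: [-0.6, 1.3, -2.4]
width: 0.0234
finger_force: 83.2
```

Run:
```python
from h import *
now()
y4=-.1215+.087
plan((S2W(-.070,y4,.0695),2.73))
snap('side','side1.png')
c=cv2.imread('pics/side1.png')
cv2.imwrite('pics/side1c.png',cv2.resize(c[150:320,120:360],None,fx=3.3,fy=3.3,interpolation=cv2.INTER_CUBIC))
```

```text
t 10.03 grasp W [ 0.5243 -0.013   0.0698] S [-0.1245 -0.0345  0.0698] psi 2.75 tilt [-0.001  -0.0001] F [-0.6  1.3 -2.4] w 0.0234 ff 83.2
call [-0.547 -0.     0.003] rot [-0.      0.0002  0.    ]
```

View pics/side1c.png

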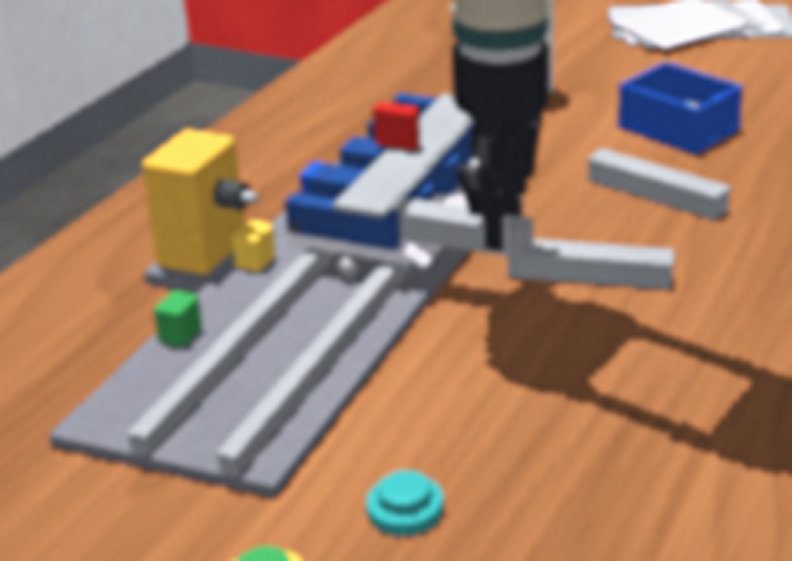

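The tube is entering nest 4 at (430,220), level and with no contact force. I'll push it on to the stop.

>>> jog_arm:
  targets:
    - [-0.12, 0, 0.02, 0, 0, 0, 0]
    - [-0.24, 0, 0.02, 0, 0, 0, 0]
    - [-0.36, 0, 0.02, 0, 0, 0, 0]
    - [-0.45, 0, 0.02, 0, 0, 0, 0]
    - [-0.5, 0, 0.02, 0, 0, 0, 0]
    - [-0.55, 0, 0.02, 0, 0, 0, 0]
    - [-0.55, 0, 0.02, 0, 0, 0, 0]

```text
time_s: 10.95
eef_pos: [0.5781, -0.0102, 0.2226]
ee_rot: [-0.024, 1.0, 0.0, -0.0]
contact_force: [0.2, 0.2, -1.6]
width: 0.0234
finger_force: 83.4
```

Run:
```python
from h import *
now()
```

```text
t 10.95 grasp W [ 0.578  -0.0102  0.0676] S [-0.0707 -0.0343  0.0676] psi 2.75 tilt [0.0006 0.0002] F [ 0.2  0.2 -1.6] w 0.0234 ff 83.4
```

>>> jog_arm:
  targets:
    - [-0.015, 0, 0, 0, 0, 0, 0]
    - [-0.03, 0, 0, 0, 0, 0, 0]
    - [-0.03, 0, 0, 0, 0, 0, 0]

```text
time_s: 11.32
eef_pos: [0.579, -0.0101, 0.2224]
ee_rot: [-0.024, 1.0, 0.0, -0.003]
contact_force: [-6.6, -0.2, 1.7]
width: 0.0235
finger_force: 83.7
```

>>> jog_arm:
  targets:
    - [-0.015, 0, 0, 0, 0, 0, 0]
    - [-0.03, 0, 0, 0, 0, 0, 0]
    - [-0.03, 0, 0, 0, 0, 0, 0]

```text
time_s: 11.7
eef_pos: [0.58, -0.0099, 0.2222]
ee_rot: [-0.024, 1.0, 0.0, -0.006]
contact_force: [-12.6, -0.8, 5.0]
width: 0.0233
finger_force: 84.3
```

>>> jog_arm:
  targets:
    - [0, 0, 0, 0, 0, 0, 0.5]
    - [0, 0, 0, 0, 0, 0, 0.5]
    - [0, 0, 0, 0, 0, 0, 0.5]
    - [0.05, 0, -0.4, 0, 0, 0, 0.5]
    - [0.05, 0, -0.8, 0, 0, 0, 0.5]
    - [0.05, 0, -0.8, 0, 0, 0, 0.5]

```text
time_s: 12.45
eef_pos: [0.5808, -0.0104, 0.3064]
ee_rot: [-0.024, 1.0, -0.001, 0.004]
contact_force: [0.0, 0.0, -0.2]
width: 0.0424
finger_force: 0.0
```

Run:
```python
from h import *
now(); plan(((.4233,-.0802-.002,.10),12.1),((.4233,-.0802-.002,.021),12.1))
im=snap('top','top2.png')
c=cv2.imread('pics/top2.png')
cv2.imwrite('pics/top2c.png',cv2.resize(c[115:250,185:375],None,fx=4.2,fy=4.2,interpolation=cv2.INTER_CUBIC))
```

```text
t 12.45 grasp W [ 0.5822 -0.0105  0.1514] S [-0.0666 -0.0348  0.1514] psi 2.75 tilt [-0.0088 -0.0015] F [ 0.   0.  -0.2] w 0.0424 ff 0.0
call [ 0.806 -0.321  0.25 ] rot [-0.0003  0.0014 -0.026 ]
call [ 0.845 -0.186  0.257] rot [-0.  0. -0.]
call [-0.   -0.    0.79] rot [ 0. -0.  0.]
```

View pics/top2c.png

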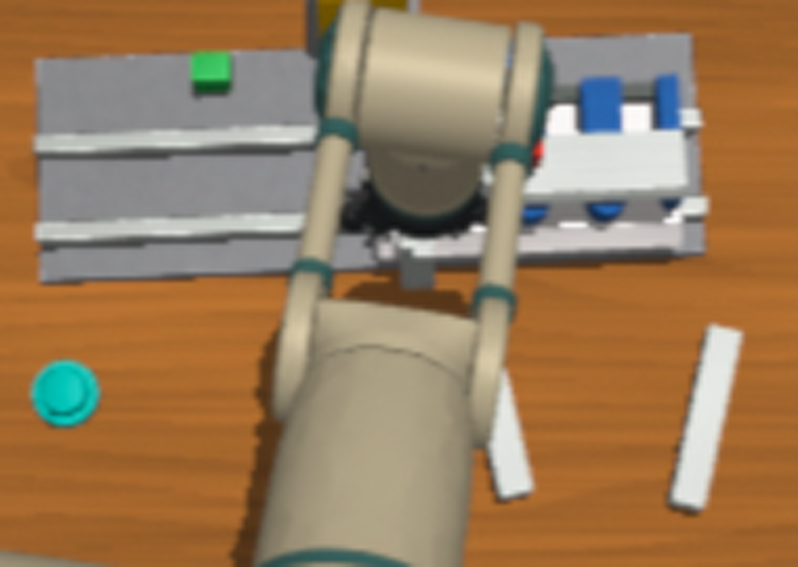

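The first tube sits in nest 4, its end showing at (417,270). Tubes B (near end at 515,495) and C have not moved. Next is tube B.

>>> jog_arm:
  targets:
    - [0.4, -0.32, 0, 0, 0, -0.026, 0.5]
    - [0.81, -0.32, 0.25, 0, 0, -0.026, 1]
    - [0.81, -0.32, 0.25, 0, 0, -0.026, 1]
    - [0.81, -0.32, 0.25, 0, 0, -0.026, 1]

```text
time_s: 13.0
eef_pos: [0.5003, -0.0461, 0.2772]
ee_rot: [-0.105, 0.994, 0.0, 0.0]
contact_force: [0.3, -0.1, 0.2]
width: 0.0857
finger_force: 0.0
```

>>> jog_arm:
  targets:
    - [0.42, -0.1, 0.13, 0, 0, 0, 1]
    - [0.85, -0.19, 0.26, 0, 0, 0, 1]
    - [0.85, -0.19, 0.26, 0, 0, 0, 1]
    - [0.85, -0.19, 0.26, 0, 0, 0, 1]

```text
time_s: 13.5
eef_pos: [0.4226, -0.0829, 0.2524]
ee_rot: [-0.105, 0.994, -0.001, 0.002]
contact_force: [0.3, -0.6, 0.1]
width: 0.0855
finger_force: 0.0
```

Run:
```python
from h import *
now(); plan(((.4233,-.0802-.002,.021),12.1))
```

```text
t 13.5 grasp W [ 0.4232 -0.083   0.0974] S [-0.2288 -0.0996  0.0974] psi 12.09 tilt [-0.0032 -0.0015] F [ 0.3 -0.6  0.1] w 0.0855 ff 0.0
call [-0.006  0.007  0.764] rot [-0.0002  0.0005 -0.    ]
```

>>> jog_arm:
  targets:
    - [0, 0.01, 0.4, 0, 0, 0, 1]
    - [0, 0.01, 0.765, 0, 0, 0, 1]
    - [0, 0.01, 0.765, 0, 0, 0, 1]
    - [0, 0.01, 0.765, 0, 0, 0, 0]
    - [0, 0.01, 0.765, 0, 0, 0, 0]
    - [0, 0.01, 0.765, 0, 0, 0, 0]
    - [0, 0.01, 0.765, 0, 0, 0, 0]
    - [0, 0.01, 0.765, 0, 0, 0, 0]
    - [0, 0.01, 0.765, 0, 0, 0, 0]

```text
time_s: 14.62
eef_pos: [0.4209, -0.0817, 0.1764]
ee_rot: [-0.105, 0.994, -0.001, 0.001]
contact_force: [-1.1, -0.5, 7.0]
width: 0.0233
finger_force: 78.9
```

Run:
```python
from h import *
now()
y=-.1215+.029
plan((S2W(-.20,y,.073),2.73),(S2W(-.12,y,.0695),2.73))
```

```text
t 14.62 grasp W [ 0.4213 -0.0818  0.0214] S [-0.2306 -0.0983  0.0214] psi 12.11 tilt [-0.0022 -0.0013] F [-1.1 -0.5  7. ] w 0.0233 ff 78.9
call [-0.316  0.005 -0.516] rot [-0.0002  0.0004  0.026 ]
call [-0.8   -0.     0.035] rot [ 0. -0. -0.]
```

>>> jog_arm:
  targets:
    - [0, 0, -0.27, 0, 0, 0, 0]
    - [0, 0, -0.53, 0, 0, 0, 0]
    - [-0.32, 0, -0.53, 0, 0, 0.026, 0]
    - [-0.32, 0, -0.53, 0, 0, 0.026, 0]
    - [-0.32, 0, -0.53, 0, 0, 0.026, 0]

```text
time_s: 15.25
eef_pos: [0.4508, -0.0745, 0.2279]
ee_rot: [-0.025, 1.0, 0.0, -0.001]
contact_force: [0.7, -0.5, -0.8]
width: 0.0234
finger_force: 79.0
```

Run:
```python
from h import *
now()
y=-.1215+.029
plan((S2W(-.12,y,.0695),2.73))
```

```text
t 15.25 grasp W [ 0.4505 -0.0744  0.0729] S [-0.2011 -0.0923  0.0729] psi 2.81 tilt [0.0021 0.0007] F [ 0.7 -0.5 -0.8] w 0.0234 ff 79.0
call [-0.808 -0.002  0.032] rot [ 0.0001 -0.0003  0.0002]
```

>>> jog_arm:
  targets:
    - [-0.2, 0, 0.03, 0, 0, 0, 0]
    - [-0.35, 0, 0.03, 0, 0, 0, 0]
    - [-0.45, 0, 0.03, 0, 0, 0, 0]
    - [-0.55, 0, 0.03, 0, 0, 0, 0]
    - [-0.65, 0, 0.03, 0, 0, 0, 0]
    - [-0.75, 0, 0.03, 0, 0, 0, 0]
    - [-0.8, 0, 0.03, 0, 0, 0, 0]
    - [-0.8, 0, 0.03, 0, 0, 0, 0]

```text
time_s: 16.25
eef_pos: [0.5319, -0.0709, 0.2252]
ee_rot: [-0.024, 1.0, 0.0, -0.0]
contact_force: [-1.3, 0.4, -2.2]
width: 0.0235
finger_force: 79.0
```

Run:
```python
from h import *
now()
```

```text
t 16.25 grasp W [ 0.5319 -0.0709  0.0702] S [-0.1197 -0.0927  0.0702] psi 2.76 tilt [0.     0.0001] F [-1.3  0.4 -2.2] w 0.0235 ff 79.0
```

>>> jog_arm:
  targets:
    - [-0.12, 0, 0.02, 0, 0, 0, 0]
    - [-0.24, 0, 0.02, 0, 0, 0, 0]
    - [-0.34, 0, 0.02, 0, 0, 0, 0]
    - [-0.4, 0, 0.02, 0, 0, 0, 0]
    - [-0.44, 0, 0.02, 0, 0, 0, 0]
    - [-0.47, 0, 0.02, 0, 0, 0, 0]
    - [-0.47, 0, 0.02, 0, 0, 0, 0]

```text
time_s: 17.12
eef_pos: [0.5786, -0.0687, 0.2232]
ee_rot: [-0.024, 1.0, 0.0, -0.0]
contact_force: [-0.8, 0.4, -2.3]
width: 0.0236
finger_force: 79.0
```

>>> jog_arm:
  targets:
    - [-0.015, 0, 0, 0, 0, 0, 0]
    - [-0.03, 0, 0, 0, 0, 0, 0]
    - [-0.03, 0, 0, 0, 0, 0, 0]

```text
time_s: 17.5
eef_pos: [0.58, -0.0686, 0.2229]
ee_rot: [-0.024, 1.0, 0.0, -0.002]
contact_force: [-4.7, 0.0, 0.4]
width: 0.0235
finger_force: 79.3
```

>>> jog_arm:
  targets:
    - [-0.015, 0, 0, 0, 0, 0, 0]
    - [-0.03, 0, 0, 0, 0, 0, 0]
    - [-0.03, 0, 0, 0, 0, 0, 0]

```text
time_s: 17.88
eef_pos: [0.581, -0.0684, 0.2227]
ee_rot: [-0.024, 1.0, 0.0, -0.005]
contact_force: [-10.3, -1.2, 4.4]
width: 0.0236
finger_force: 79.8
```

>>> jog_arm:
  targets:
    - [0, 0, 0, 0, 0, 0, 0.5]
    - [0, 0, 0, 0, 0, 0, 0.5]
    - [0, 0, 0, 0, 0, 0, 0.5]
    - [0.05, 0, -0.4, 0, 0, 0, 0.5]
    - [0.05, 0, -0.8, 0, 0, 0, 0.5]
    - [0.05, 0, -0.8, 0, 0, 0, 0.5]

```text
time_s: 18.62
eef_pos: [0.5811, -0.0689, 0.3069]
ee_rot: [-0.024, 1.0, -0.001, 0.004]
contact_force: [-0.3, -0.5, 0.2]
width: 0.0426
finger_force: 0.0
```

Run:
```python
from h import *
now(); plan(((.4146,-.2217-.002,.10),-12.9))
im=snap('top','top3.png')
a=cv2.imread('pics/top2.png')[190:240,340:366].astype(int);b=cv2.imread('pics/top3.png')[190:240,340:366].astype(int)
print('C change',np.abs(a-b).max())
```

```text
t 18.62 grasp W [ 0.5824 -0.0692  0.1519] S [-0.0691 -0.0934  0.1519] psi 2.75 tilt [-0.0084 -0.0022] F [-0.3 -0.5  0.2] w 0.0426 ff 0.0
call [ 0.871 -0.733  0.254] rot [-0.0002  0.0014  0.0435]
call [ 0.639 -0.94   0.259] rot [-0.  0.  0.]
C change 3
```

C hasn't moved, so I'll go to it.

>>> jog_arm:
  targets:
    - [0.5, -0.4, 0, 0, 0, 0.02, 0.5]
    - [0.87, -0.73, 0.25, 0, 0, 0.0435, 1]
    - [0.87, -0.73, 0.25, 0, 0, 0.0435, 1]
    - [0.87, -0.73, 0.25, 0, 0, 0.0435, 1]

```text
time_s: 19.18
eef_pos: [0.4964, -0.1458, 0.2775]
ee_rot: [0.113, 0.994, 0.0, -0.0]
contact_force: [0.9, -0.6, 0.1]
width: 0.0852
finger_force: 0.0
```

>>> jog_arm:
  targets:
    - [0.32, -0.47, 0.13, 0, 0, 0, 1]
    - [0.64, -0.94, 0.26, 0, 0, 0, 1]
    - [0.64, -0.94, 0.26, 0, 0, 0, 1]
    - [0.64, -0.94, 0.26, 0, 0, 0, 1]

```text
time_s: 19.68
eef_pos: [0.4141, -0.223, 0.2525]
ee_rot: [0.112, 0.994, -0.0, 0.001]
contact_force: [-0.1, -0.6, 0.2]
width: 0.0852
finger_force: 0.0
```

Run:
```python
from h import *
now(); plan(((.4146,-.2217-.002,.021),-12.9))
im=snap('top','top4.png')
c=cv2.imread('pics/top4.png')
cv2.imwrite('pics/top4c.png',cv2.resize(c[115:250,185:375],None,fx=4.2,fy=4.2,interpolation=cv2.INTER_CUBIC))
```

```text
t 19.68 grasp W [ 0.4143 -0.2231  0.0975] S [-0.2443 -0.2391  0.0975] psi -12.9 tilt [-0.0018  0.0001] F [-0.1 -0.6  0.2] w 0.0852 ff 0.0
call [-0.005 -0.006  0.765] rot [0.     0.0003 0.    ]
```

View pics/top4c.png

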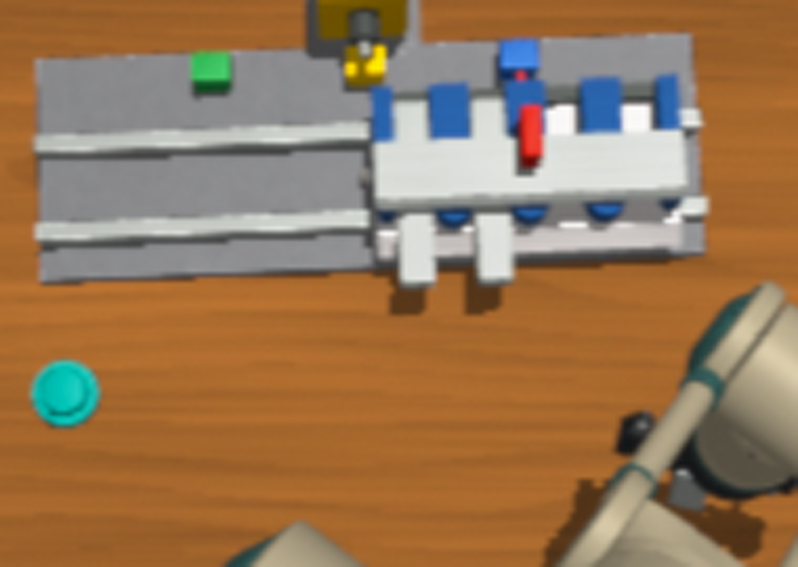

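Two tubes are home in nests 4 and 3, with their ends at (417,285) and (495,283). The gripper is over tube C's near end at (687,490).

>>> jog_arm:
  targets:
    - [0, 0, 0.4, 0, 0, 0, 1]
    - [0, 0, 0.765, 0, 0, 0, 1]
    - [0, 0, 0.765, 0, 0, 0, 1]
    - [0, 0, 0.765, 0, 0, 0, 0]
    - [0, 0, 0.765, 0, 0, 0, 0]
    - [0, 0, 0.765, 0, 0, 0, 0]
    - [0, 0, 0.765, 0, 0, 0, 0]
    - [0, 0, 0.765, 0, 0, 0, 0]
    - [0, 0, 0.765, 0, 0, 0, 0]

```text
time_s: 20.85
eef_pos: [0.4132, -0.2232, 0.177]
ee_rot: [0.113, 0.994, -0.0, 0.001]
contact_force: [0.7, 1.4, 6.9]
width: 0.0232
finger_force: 79.5
```

Run:
```python
from h import *
now()
y=-.1215-.087
plan((S2W(-.20,y,.073),2.73))
```

```text
t 20.85 grasp W [ 0.4135 -0.2234  0.022 ] S [-0.2452 -0.2394  0.022 ] psi -12.94 tilt [-0.0023 -0.0004] F [0.7 1.4 6.9] w 0.0232 ff 79.5
call [-0.356  0.418 -0.51 ] rot [-0.0001  0.0004 -0.0435]
```

>>> jog_arm:
  targets:
    - [0, 0, -0.27, 0, 0, 0, 0]
    - [0, 0, -0.53, 0, 0, 0, 0]
    - [-0.2, 0.2, -0.53, 0, 0, -0.0435, 0]
    - [-0.36, 0.42, -0.53, 0, 0, -0.0435, 0]
    - [-0.36, 0.42, -0.53, 0, 0, -0.0435, 0]
    - [-0.36, 0.42, -0.53, 0, 0, -0.0435, 0]

```text
time_s: 21.6
eef_pos: [0.4566, -0.19, 0.2284]
ee_rot: [-0.024, 1.0, 0.0, -0.001]
contact_force: [-0.3, 0.8, -2.9]
width: 0.0232
finger_force: 79.2
```

Run:
```python
from h import *
now()
y=-.1215-.087
plan((S2W(-.12,y,.0695),2.73))
```

```text
t 21.6 grasp W [ 0.4563 -0.19    0.0734] S [-0.2008 -0.2081  0.0734] psi 2.73 tilt [0.0015 0.0005] F [-0.3  0.8 -2.9] w 0.0232 ff 79.2
call [-0.806 -0.004  0.038] rot [ 0.0001 -0.0002 -0.    ]
```

>>> jog_arm:
  targets:
    - [-0.2, 0, 0.04, 0, 0, 0, 0]
    - [-0.35, 0, 0.04, 0, 0, 0, 0]
    - [-0.45, 0, 0.04, 0, 0, 0, 0]
    - [-0.55, 0, 0.04, 0, 0, 0, 0]
    - [-0.65, 0, 0.04, 0, 0, 0, 0]
    - [-0.75, 0, 0.04, 0, 0, 0, 0]
    - [-0.8, 0, 0.04, 0, 0, 0, 0]
    - [-0.8, 0, 0.04, 0, 0, 0, 0]

```text
time_s: 22.6
eef_pos: [0.5374, -0.1863, 0.2247]
ee_rot: [-0.024, 1.0, 0.0, -0.0]
contact_force: [-0.0, -0.2, -2.2]
width: 0.0235
finger_force: 79.0
```

Run:
```python
from h import *
now()
```

```text
t 22.6 grasp W [ 0.5374 -0.1863  0.0697] S [-0.1196 -0.2082  0.0697] psi 2.76 tilt [0.     0.0001] F [-0.  -0.2 -2.2] w 0.0235 ff 79.0
```

>>> jog_arm:
  targets:
    - [-0.12, 0, 0.02, 0, 0, 0, 0]
    - [-0.24, 0, 0.02, 0, 0, 0, 0]
    - [-0.34, 0, 0.02, 0, 0, 0, 0]
    - [-0.4, 0, 0.02, 0, 0, 0, 0]
    - [-0.44, 0, 0.02, 0, 0, 0, 0]
    - [-0.47, 0, 0.02, 0, 0, 0, 0]
    - [-0.47, 0, 0.02, 0, 0, 0, 0]

```text
time_s: 23.48
eef_pos: [0.5842, -0.1841, 0.2227]
ee_rot: [-0.024, 1.0, 0.0, -0.0]
contact_force: [-1.1, -0.2, -3.5]
width: 0.0236
finger_force: 79.0
```

>>> jog_arm:
  targets:
    - [-0.015, 0, 0, 0, 0, 0, 0]
    - [-0.03, 0, 0, 0, 0, 0, 0]
    - [-0.03, 0, 0, 0, 0, 0, 0]

```text
time_s: 23.85
eef_pos: [0.5855, -0.1839, 0.2224]
ee_rot: [-0.024, 1.0, 0.0, -0.002]
contact_force: [-5.5, -0.2, 0.9]
width: 0.0233
finger_force: 79.4
```

>>> jog_arm:
  targets:
    - [-0.015, 0, 0, 0, 0, 0, 0]
    - [-0.03, 0, 0, 0, 0, 0, 0]
    - [-0.03, 0, 0, 0, 0, 0, 0]

```text
time_s: 24.22
eef_pos: [0.5865, -0.1837, 0.2223]
ee_rot: [-0.024, 1.0, 0.001, -0.005]
contact_force: [-11.6, -1.8, 4.5]
width: 0.0234
finger_force: 79.9
```

>>> jog_arm:
  targets:
    - [0, 0, 0, 0, 0, 0, 0.5]
    - [0, 0, 0, 0, 0, 0, 0.5]
    - [0, 0, 0, 0, 0, 0, 0.5]
    - [0.05, 0, -0.5, 0, 0, 0, 0.5]
    - [0.05, 0, -1, 0, 0, 0, 0.5]
    - [0.05, 0, -1, 0, 0, 0, 0.5]
    - [0.05, 0, -1, 0, 0, 0, 1]

```text
time_s: 25.1
eef_pos: [0.585, -0.1838, 0.3226]
ee_rot: [-0.024, 1.0, 0.0, 0.0]
contact_force: [-0.1, 0.7, -0.6]
width: 0.0592
finger_force: 0.0
```

Run:
```python
from h import *
now(); plan((S2W(.007,-.1215,.17),2.73),(S2W(.007,-.1215,.104),2.73))
```

```text
t 25.1 grasp W [ 0.5851 -0.1838  0.1676] S [-0.0719 -0.208   0.1676] psi 2.75 tilt [-0.0003  0.0001] F [-0.1  0.7 -0.6] w 0.0592 ff 0.0
call [-0.79   0.865 -0.024] rot [0.     0.     0.0001]
call [ 0.   -0.    0.66] rot [-0.  0.  0.]
```

>>> jog_arm:
  targets:
    - [-0.4, 0.43, -0.02, 0, 0, 0, 1]
    - [-0.79, 0.865, -0.02, 0, 0, 0, 1]
    - [-0.79, 0.865, -0.02, 0, 0, 0, 1]
    - [-0.79, 0.865, -0.02, 0, 0, 0, 1]

```text
time_s: 25.6
eef_pos: [0.6595, -0.0936, 0.3227]
ee_rot: [-0.024, 1.0, 0.0, -0.002]
contact_force: [-0.6, -1.0, -0.8]
width: 0.0857
finger_force: 0.0
```

>>> jog_arm:
  targets:
    - [0, 0, 0.33, 0, 0, 0, 1]
    - [0, 0, 0.65, 0, 0, 0, 1]
    - [0, 0, 0.65, 0, 0, 0, 1]
    - [0, 0, 0.65, 0, 0, 0, 0]
    - [0, 0, 0.65, 0, 0, 0, 0]
    - [0, 0, 0.65, 0, 0, 0, 0]
    - [0, 0, 0.65, 0, 0, 0, 0]
    - [0, 0, 0.65, 0, 0, 0, 0]
    - [0, 0, 0.65, 0, 0, 0, 0]
  force: 40

```text
time_s: 26.72
eef_pos: [0.6601, -0.0937, 0.2607]
ee_rot: [-0.024, 1.0, -0.0, 0.001]
contact_force: [-1.1, 0.8, 6.0]
width: 0.0158
finger_force: 41.7
```

Run:
```python
from h import *
now()
```

```text
t 26.73 grasp W [ 0.6603 -0.0937  0.1057] S [ 0.0075 -0.1216  0.1057] psi 2.75 tilt [-0.0013 -0.0002] F [-1.1  0.8  6. ] w 0.0158 ff 41.7
```

>>> jog_arm:
  targets:
    - [0, 0.1, 0, 0, 0, 0, 0]
    - [0, 0.2, 0, 0, 0, 0, 0]
    - [0, 0.3, 0, 0, 0, 0, 0]
    - [0, 0.4, 0, 0, 0, 0, 0]
    - [0, 0.5, 0, 0, 0, 0, 0]
    - [0, 0.6, 0, 0, 0, 0, 0]
    - [0, 0.7, 0, 0, 0, 0, 0]
    - [0, 0.8, 0, 0, 0, 0, 0]
    - [0, 0.9, 0, 0, 0, 0, 0]
    - [0, 0.9, 0, 0, 0, 0, 0]

```text
time_s: 27.98
eef_pos: [0.6556, -0.003, 0.2607]
ee_rot: [-0.024, 1.0, 0.0, 0.001]
contact_force: [-2.3, 0.0, 5.9]
width: 0.0153
finger_force: 41.8
```

>>> jog_arm:
  targets:
    - [0, 0.1, 0, 0, 0, 0, 0]
    - [0, 0.2, 0, 0, 0, 0, 0]
    - [0, 0.3, 0, 0, 0, 0, 0]
    - [0, 0.3, 0, 0, 0, 0, 0]
    - [0, 0.3, 0, 0, 0, 0, 0]

```text
time_s: 28.6
eef_pos: [0.6542, 0.0265, 0.2607]
ee_rot: [-0.024, 1.0, 0.0, 0.0]
contact_force: [-1.6, 2.2, 6.2]
width: 0.0156
finger_force: 41.8
```

Run:
```python
from h import *
now()
```

```text
t 28.6 grasp W [0.6543 0.0266 0.1057] S [ 0.0073 -0.0012  0.1057] psi 2.77 tilt [-0.001   0.0004] F [-1.6  2.2  6.2] w 0.0156 ff 41.8
```

>>> jog_arm:
  targets:
    - [0, 0, 0, 0, 0, 0, 1]
    - [0, 0, 0, 0, 0, 0, 1]
    - [0, 0, 0, 0, 0, 0, 1]
    - [0, 0, -0.5, 0, 0, 0, 1]
    - [0, 0, -1, 0, 0, 0, 1]
    - [0, 0, -1, 0, 0, 0, 1]

```text
time_s: 29.35
eef_pos: [0.6554, 0.0259, 0.3647]
ee_rot: [-0.024, 1.0, -0.0, 0.005]
contact_force: [0.0, 0.1, 0.4]
width: 0.0855
finger_force: 0.0
```

>>> jog_arm:
  targets:
    - [0.2, 0.5, 0, 0, 0, 0, 0]
    - [0.4, 1, 0, 0, 0, 0, 0]
    - [0.4, 1, 0, 0, 0, 0, 0]

```text
time_s: 29.72
eef_pos: [0.6074, 0.1269, 0.3587]
ee_rot: [-0.026, 1.0, 0.001, -0.002]
contact_force: [0.4, -1.0, -0.8]
width: 0.032
finger_force: 0.0
```

>>> jog_arm:
  targets:
    - [0.2, 0.5, 0, 0, 0, 0, 0]
    - [0.4, 1, 0, 0, 0, 0, 0]
    - [0.4, 1, 0, 0, 0, 0, 0]

```text
time_s: 30.1
eef_pos: [0.5634, 0.224, 0.3588]
ee_rot: [-0.026, 1.0, 0.0, -0.001]
contact_force: [-0.8, -1.4, -0.5]
width: 0.0002
finger_force: 0.0
```

>>> jog_arm:
  targets:
    - [0.2, 0.5, 0, 0, 0, 0, 0]
    - [0.4, 1, 0, 0, 0, 0, 0]
    - [0.4, 1, 0, 0, 0, 0, 0]

```text
time_s: 30.48
eef_pos: [0.5194, 0.3214, 0.359]
ee_rot: [-0.026, 1.0, -0.0, -0.0]
contact_force: [0.9, -0.6, 0.5]
width: 0.0001
finger_force: 0.0
```

Run:
```python
from h import *
now(); im=snap('top','top5.png'); snap('side','side5.png')
a=cv2.imread('pics/top5.png');b=cv2.imread('pics/top0.png');sd=cv2.imread('pics/side0.png')
f=lambda i:cv2.resize(i,None,fx=4.2,fy=4.2,interpolation=cv2.INTER_CUBIC)
o=np.zeros((600,800,3),np.uint8)
x=f(a[115:195,185:375]);o[:336,:798]=x
x=f(b[170:230,130:190]);o[340:592,:252]=x[:252,:252]
x=f(sd[295:355,170:240]);o[340:592,260:554]=x[:252,:294]
cv2.imwrite('pics/m5.png',o)
```

```text
t 30.48 grasp W [0.5192 0.3214 0.204 ] S [-0.1136  0.2998  0.204 ] psi 2.93 tilt [ 0.0008 -0.    ] F [ 0.9 -0.6  0.5] w 0.0001 ff 0.0
```

View pics/m5.png

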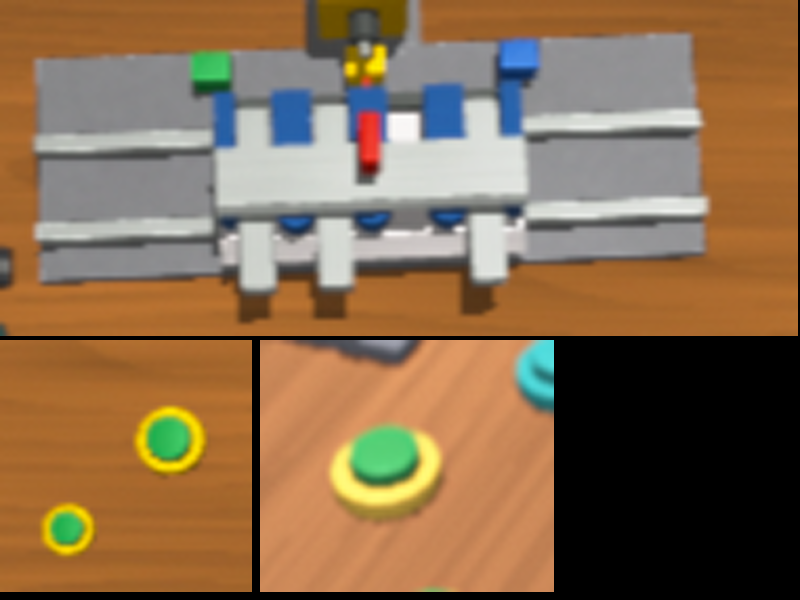

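The carrier is at the yellow plate, its pointer at (367,85). The three tube ends at (257,292), (334,289) and (489,283) lie on one line parallel to the strap. The button's top is at (168,438) in the top-view crop and (385,455) in the side-view crop.

Run:
```python
from h import *
im=load('top');sd=load('side')
c=lambda L:(np.array(L,float)+.5)/4.2-.5+[185,115]
for e,L in zip('ABC',([(240,292),(275,290)],[(317,290),(352,287)],[(472,284),(507,281)])):
    P=w(im,c(L),.070);print(e,np.round([W2S(p)[:2] for p in P],4).tolist())
tb=np.array([[168.5,98.5]])/4.2-.5+[130,170]; sb=np.array([[125.5,115.5]])/4.2-.5+[170,295]
for z in (.015,.02,.025,.03,.035,.04): print(z,w(im,tb,z)[0][:2].round(4),w(sd,sb,z)[0][:2].round(4))
```

```text
A [[-0.0965, 0.1012], [-0.096, 0.0749]]
B [[-0.0974, 0.0434], [-0.0962, 0.0171]]
C [[-0.0976, -0.0731], [-0.0964, -0.0995]]
0.015 [0.5264 0.3613] [0.5254 0.3575]
0.02 [0.5255 0.3603] [0.5221 0.3621]
0.025 [0.5245 0.3593] [0.5187 0.3667]
0.03 [0.5236 0.3583] [0.5154 0.3713]
0.035 [0.5227 0.3573] [0.5121 0.3758]
0.04 [0.5218 0.3562] [0.5087 0.3804]
```

Run:
```python
from h import *
plan(((.525,.3592,.11),2.73),((.525,.3592,.047),2.73))
```

```text
call [-0.063  0.4    0.94 ] rot [-0.0003  0.      0.0001]
call [ 0.   -0.    0.63] rot [0. 0. 0.]
```

>>> jog_arm:
  targets:
    - [-0.08, 0.4, 0.47, 0, 0, 0, 0]
    - [-0.08, 0.4, 0.94, 0, 0, 0, 0]
    - [-0.08, 0.4, 0.94, 0, 0, 0, 0]
    - [-0.08, 0.4, 0.94, 0, 0, 0, 0]

```text
time_s: 31.08
eef_pos: [0.5275, 0.3592, 0.267]
ee_rot: [-0.023, 1.0, 0.0, 0.001]
contact_force: [0.4, -0.5, 0.4]
width: -0.0002
finger_force: 0.0
```

>>> jog_arm:
  targets:
    - [0, 0, 0.3, 0, 0, 0, 0]
    - [0, 0, 0.6, 0, 0, 0, 0]
    - [0, 0, 0.63, 0, 0, 0, 0]
    - [0, 0, 0.63, 0, 0, 0, 0]

```text
time_s: 31.58
eef_pos: [0.5271, 0.3603, 0.2049]
ee_rot: [-0.024, 1.0, 0.001, 0.002]
contact_force: [0.7, 0.3, -0.1]
width: -0.0002
finger_force: 0.0
```

Run:
```python
from h import *
now();plan(((.525,.3592,.038),2.73))
```

```text
t 31.57 grasp W [0.5276 0.3606 0.0499] S [-0.1034  0.3385  0.0499] psi 2.71 tilt [-0.0033  0.0015] F [ 0.7  0.3 -0.1] w -0.0002 ff 0.0
call [ 0.022 -0.01   0.119] rot [ 0.0002  0.0005 -0.0001]
```

Now 2 mm steps down, watching the force.

>>> jog_arm:
  targets:
    - [0.02, -0.01, 0.06, 0, 0, 0, 0]
    - [0.02, -0.01, 0.12, 0, 0, 0, 0]
    - [0.02, -0.01, 0.12, 0, 0, 0, 0]

```text
time_s: 31.95
eef_pos: [0.5245, 0.3594, 0.1913]
ee_rot: [-0.024, 1.0, 0.0, 0.001]
contact_force: [1.2, -0.2, 3.1]
width: 0.0001
finger_force: 1.9
```

>>> jog_arm:
  targets:
    - [0, 0, 0.03, 0, 0, 0, 0]
    - [0, 0, 0.03, 0, 0, 0, 0]

```text
time_s: 32.2
eef_pos: [0.5245, 0.3594, 0.1894]
ee_rot: [-0.024, 1.0, 0.0, 0.001]
contact_force: [-0.7, -0.9, 10.1]
width: 0.0001
finger_force: 5.2
```

>>> jog_arm:
  targets:
    - [0, 0, 0.03, 0, 0, 0, 0]
    - [0, 0, 0.03, 0, 0, 0, 0]

```text
time_s: 32.45
eef_pos: [0.5244, 0.3594, 0.1891]
ee_rot: [-0.024, 1.0, 0.001, 0.001]
contact_force: [-4.1, -2.8, 25.4]
width: -0.0001
finger_force: 12.4
```

It bottomed out, with the force jumping to 25 N. I'll lift off and go back to the handle.

>>> jog_arm:
  targets:
    - [0, 0, -0.5, 0, 0, 0, 0]
    - [0, 0, -1, 0, 0, 0, 0]
    - [0, 0, -1, 0, 0, 0, 0]

```text
time_s: 32.83
eef_pos: [0.5251, 0.3599, 0.289]
ee_rot: [-0.024, 1.0, 0.002, 0.004]
contact_force: [0.1, -0.3, -1.0]
width: 0.0001
finger_force: 0.0
```

>>> jog_arm:
  targets:
    - [0, 0, -0.5, 0, 0, 0, 0]
    - [0, 0, -0.7, 0, 0, 0, 1]
    - [0, 0, -0.7, 0, 0, 0, 1]

```text
time_s: 33.2
eef_pos: [0.524, 0.3593, 0.3549]
ee_rot: [-0.024, 1.0, 0.0, 0.0]
contact_force: [-0.4, 0.6, -0.3]
width: 0.036
finger_force: 0.0
```

Run:
```python
from h import *
now();plan((S2W(.0073,-.0015,.19),2.73),(S2W(.0073,-.0015,.105),2.73))
```

```text
t 33.2 grasp W [0.5242 0.3594 0.1999] S [-0.1069  0.3375  0.1999] psi 2.75 tilt [-0.0009  0.0006] F [-0.4  0.6 -0.3] w 0.036 ff 0.0
call [-0.285 -0.847  0.025] rot [0.0001 0.0002 0.0001]
call [-0.286 -0.847  0.025] rot [0. 0. 0.]
call [-0.286 -0.847  0.025] rot [0. 0. 0.]
call [-0.286 -0.847  0.025] rot [0. 0. 0.]
call [-0.    0.    0.85] rot [-0.  0.  0.]
```

>>> jog_arm:
  targets:
    - [-0.14, -0.42, 0.02, 0, 0, 0, 1]
    - [-0.285, -0.847, 0.025, 0, 0, 0, 1]
    - [-0.285, -0.847, 0.025, 0, 0, 0, 1]

```text
time_s: 33.58
eef_pos: [0.557, 0.2733, 0.3493]
ee_rot: [-0.022, 1.0, -0.001, -0.002]
contact_force: [-0.0, 0.1, 0.2]
width: 0.0854
finger_force: 0.0
```

>>> jog_arm:
  targets:
    - [-0.14, -0.42, 0.02, 0, 0, 0, 1]
    - [-0.285, -0.847, 0.025, 0, 0, 0, 1]
    - [-0.285, -0.847, 0.025, 0, 0, 0, 1]

```text
time_s: 33.95
eef_pos: [0.5895, 0.1909, 0.3475]
ee_rot: [-0.022, 1.0, -0.0, -0.002]
contact_force: [-0.4, 0.5, 0.7]
width: 0.0852
finger_force: 0.0
```

>>> jog_arm:
  targets:
    - [-0.14, -0.42, 0.02, 0, 0, 0, 1]
    - [-0.285, -0.847, 0.025, 0, 0, 0, 1]
    - [-0.285, -0.847, 0.025, 0, 0, 0, 1]

```text
time_s: 34.33
eef_pos: [0.6221, 0.1085, 0.3455]
ee_rot: [-0.023, 1.0, 0.0, -0.001]
contact_force: [-0.5, 0.1, -0.4]
width: 0.0855
finger_force: 0.0
```

>>> jog_arm:
  targets:
    - [-0.14, -0.42, 0.02, 0, 0, 0, 1]
    - [-0.285, -0.847, 0.025, 0, 0, 0, 1]
    - [-0.285, -0.847, 0.025, 0, 0, 0, 1]
    - [-0.285, -0.847, 0.025, 0, 0, 0, 1]

```text
time_s: 34.83
eef_pos: [0.6536, 0.028, 0.3438]
ee_rot: [-0.024, 1.0, 0.001, -0.001]
contact_force: [0.1, -0.0, -0.5]
width: 0.085
finger_force: 0.0
```

Run:
```python
from h import *
now();plan((S2W(.0073,-.0015,.105),2.73))
```

```text
t 34.83 grasp W [0.6533 0.0283 0.1888] S [0.0063 0.0006 0.1888] psi 2.79 tilt [0.0021 0.002 ] F [ 0.1 -0.  -0.5] w 0.085 ff 0.0
call [-0.009 -0.02   0.838] rot [ 0.0003 -0.0003  0.0002]
```

>>> jog_arm:
  targets:
    - [-0.01, -0.01, 0.42, 0, 0, 0, 1]
    - [-0.01, -0.01, 0.83, 0, 0, 0, 1]
    - [-0.01, -0.01, 0.83, 0, 0, 0, 1]
    - [-0.01, -0.01, 0.83, 0, 0, 0, 0]
    - [-0.01, -0.01, 0.83, 0, 0, 0, 0]
    - [-0.01, -0.01, 0.83, 0, 0, 0, 0]
    - [-0.01, -0.01, 0.83, 0, 0, 0, 0]
    - [-0.01, -0.01, 0.83, 0, 0, 0, 0]
    - [-0.01, -0.01, 0.83, 0, 0, 0, 0]

```text
time_s: 35.95
eef_pos: [0.6554, 0.0256, 0.2629]
ee_rot: [-0.024, 1.0, 0.0, 0.001]
contact_force: [-0.3, 2.2, 5.8]
width: 0.0155
finger_force: 41.4
```

Run:
```python
from h import *
now()
```

```text
t 35.95 grasp W [0.6557 0.0257 0.1079] S [ 0.0086 -0.0021  0.1079] psi 2.73 tilt [-0.0018  0.0008] F [-0.3  2.2  5.8] w 0.0155 ff 41.4
```

>>> jog_arm:
  targets:
    - [0, 0.1, 0, 0, 0, 0, 0]
    - [0, 0.2, 0, 0, 0, 0, 0]
    - [0, 0.3, 0, 0, 0, 0, 0]
    - [0, 0.4, 0, 0, 0, 0, 0]
    - [0, 0.5, 0, 0, 0, 0, 0]
    - [0, 0.6, 0, 0, 0, 0, 0]
    - [0, 0.7, 0, 0, 0, 0, 0]
    - [0, 0.8, 0, 0, 0, 0, 0]
    - [0, 0.9, 0, 0, 0, 0, 0]
    - [0, 0.9, 0, 0, 0, 0, 0]

```text
time_s: 37.2
eef_pos: [0.651, 0.1159, 0.263]
ee_rot: [-0.024, 1.0, 0.0, 0.001]
contact_force: [-0.8, 0.5, 5.5]
width: 0.0152
finger_force: 41.4
```

>>> jog_arm:
  targets:
    - [0, 0.1, 0, 0, 0, 0, 0]
    - [0, 0.2, 0, 0, 0, 0, 0]
    - [0, 0.305, 0, 0, 0, 0, 0]
    - [0, 0.305, 0, 0, 0, 0, 0]
    - [0, 0.305, 0, 0, 0, 0, 0]

```text
time_s: 37.83
eef_pos: [0.6495, 0.146, 0.263]
ee_rot: [-0.024, 1.0, 0.0, 0.001]
contact_force: [-1.2, 1.4, 5.8]
width: 0.0153
finger_force: 41.4
```

Run:
```python
from h import *
now()
```

```text
t 37.83 grasp W [0.6497 0.1462 0.108 ] S [0.0084 0.1185 0.108 ] psi 2.75 tilt [-0.0015  0.0008] F [-1.2  1.4  5.8] w 0.0153 ff 41.4
```

Release, rise, and move aside to -y for a final look.

>>> jog_arm:
  targets:
    - [0, 0, 0, 0, 0, 0, 1]
    - [0, 0, 0, 0, 0, 0, 1]
    - [0, 0, 0, 0, 0, 0, 1]
    - [0, 0, -0.5, 0, 0, 0, 1]
    - [0, 0, -1, 0, 0, 0, 1]
    - [0, 0, -1, 0, 0, 0, 1]

```text
time_s: 38.58
eef_pos: [0.6507, 0.1457, 0.3669]
ee_rot: [-0.024, 1.0, 0.0, 0.005]
contact_force: [0.0, 0.6, 0.5]
width: 0.0857
finger_force: 0.0
```

>>> jog_arm:
  targets:
    - [0.5, -0.5, 0, 0, 0, 0, 1]
    - [1, -1, 0, 0, 0, 0, 1]
    - [1, -1, 0, 0, 0, 0, 1]

```text
time_s: 38.95
eef_pos: [0.5515, 0.0391, 0.3606]
ee_rot: [-0.023, 1.0, -0.0, -0.002]
contact_force: [0.4, -0.1, 0.1]
width: 0.0854
finger_force: 0.0
```

>>> jog_arm:
  targets:
    - [0.5, -0.5, 0, 0, 0, 0, 1]
    - [1, -1, 0, 0, 0, 0, 1]
    - [1, -1, 0, 0, 0, 0, 1]

```text
time_s: 39.33
eef_pos: [0.4574, -0.0651, 0.3611]
ee_rot: [-0.023, 1.0, 0.0, -0.001]
contact_force: [-0.1, 0.7, 0.3]
width: 0.0859
finger_force: 0.0
```

>>> jog_arm:
  targets:
    - [0, -0.5, 0, 0, 0, 0, 1]
    - [0, -1, 0, 0, 0, 0, 1]
    - [0, -1, 0, 0, 0, 0, 1]
    - [0, -1, 0, 0, 0, 0, 1]

```text
time_s: 39.83
eef_pos: [0.4646, -0.1632, 0.3611]
ee_rot: [-0.024, 1.0, 0.001, -0.0]
contact_force: [0.4, 0.8, -0.3]
width: 0.0853
finger_force: 0.0
```

Run:
```python
from h import *
now(); im=snap('top','top6.png')
c=cv2.imread('pics/top6.png')
cv2.imwrite('pics/top6c.png',cv2.resize(c[115:250,185:375],None,fx=4.2,fy=4.2,interpolation=cv2.INTER_CUBIC))
```

```text
t 39.83 grasp W [ 0.4645 -0.163   0.2061] S [-0.1914 -0.1815  0.2061] psi 2.72 tilt [0.0003 0.0016] F [ 0.4  0.8 -0.3] w 0.0853 ff 0.0
```

View pics/top6c.png

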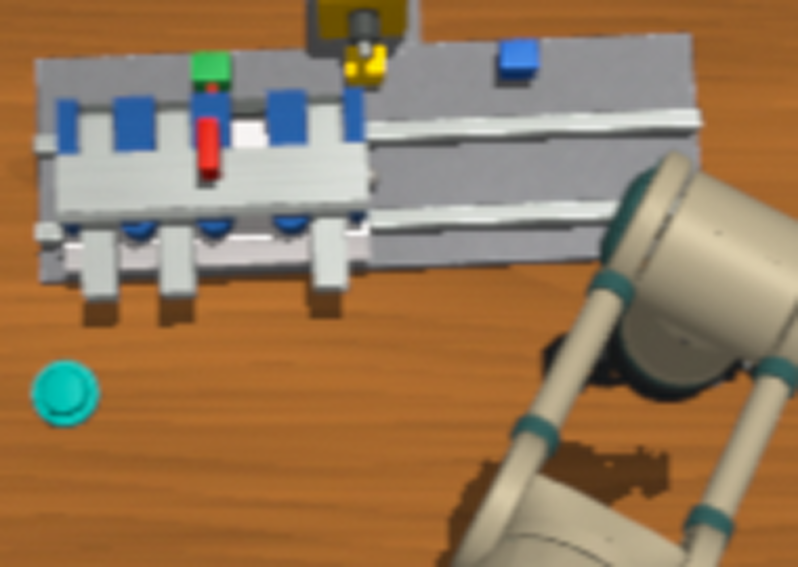

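The carrier's pointer is at the green plate, (211,88). The tube ends at (100,297), (178,295) and (330,289) are still in line, so all three are home.

```bash
python3 -c "
from bench import arm
print(arm.finish_job())"
```

```text
the job is handed in; nothing more can be done
None
```

The job is handed in at about 40 s of the 192 s: the carrier is at take-off (green plate) with all three tubes home in nests 1, 3 and 4, and I pressed the start button right down while the carrier was at the marking station.

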